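# Set the strip length on a tape dispenser and feed one strip

## Task

Make the bench tape dispenser feed one three-bar strip: push the upright tab of its length selector round until it clicks in at the mark with three bars, and only then push the feed paddle towards the selector until its rod meets the stop, and let it spring all the way back. Push gently with the fingertips, without pinching or forcing anything, and leave the loose things round the dispenser where they are.

Things in the scene. Friction and masses are not known exactly. Their poses are not given: they have to be found in the camera images.
- dispenser: bench tape dispenser, fixed, 285 x 310 mm. Origin: centre of its underside, on the bench; x to its back, y to its left, z up. Front: flat deck 36 mm high, x -140 to +57 mm, y -150 to +150 mm, with length selector (left) and feed paddle (right) at x = -50 mm, a 54 mm high rod guide between. Behind (x over 64 mm): tape roll on a hub (y = -70 mm, top 135 mm high), feed head (top 92 mm).
- selector_axis (a point): point on the selector's upright axis, 72 mm above the bench. It turns endlessly both ways: stepped steel cam (radius 20 to 52 mm, top 49 mm high), hub (61 mm high), tab. Five click positions, 72 degrees apart, marked on the deck 65 to 82 mm from the axis by 1 to 5 black raised bars; clockwise from above: 1 front right, 2 front left, 3 left (dispenser's +y), 4 back, 5 back right.
- selector_tab (a point): centre of the selector's upright black tab, 45.5 mm from the axis, 72 mm above the bench. 9 mm thick (the way it moves), 19 mm radially, free from 58 to 86 mm above the bench; below it a flat arm points at the mark. Starts at any mark but three bars. A detent resists (about 5 N at the tab) for half of each step, then the selector snaps on by itself to the next position; it falls to the nearer one.
- three_bar_place (a point): where the tab's centre stands with the selector clicked in at three bars: 45.5 mm from the axis in the dispenser's +y direction, 72 mm above the bench; the three bars lie 28 mm farther out.
- feed_paddle (a point): centre of the upright black feed paddle, 72 mm above the bench: 12 mm thick (dispenser y), 44 mm wide (x), from 46 to 88 mm above the bench, on a 32 x 30 mm carriage. It slides in the dispenser's +y direction, towards the selector; it is pushed on its free -y face. A spring (3 N at rest, 4 N at the three-bar stop) brings it back.
- feed (a joint): travel of the feed slide, m: 0 at rest, growing as the paddle is pushed in (dispenser +y). The rod ahead of the paddle meets the cam after 16, 24, 32, 40 or 48 mm with the selector at 1, 2, 3, 4 or 5 bars.
- spare_roll: spare roll of brown tape, 100 mm across, 48 mm high, loose, left of the dispenser; origin at the centre of its underside. To be left alone.
- carton: small brown carton, 110 x 77 x 40 mm, loose, right of the dispenser; origin at the centre of its underside. To be left alone.
- marker_blue: felt marker with a blue cap, 134 mm long, loose, on the left of the bench near the edge. To be left alone.

How it is judged (in metres and radians):
On the way, in this order (a step that is already met when the one before it is completed fails the run):
1. the selector is clicked in at the three-bar mark, the paddle still at rest (horizontal distance between selector_tab and three_bar_place below 0.007 m and value of joint feed below 0.005 m), for 0.3 s.
2. the feed slide is pushed in to the three-bar stop (value of joint feed between 0.0295 and 0.036 m and horizontal distance between selector_tab and three_bar_place below 0.007 m), for 0.1 s.
At the end, for the whole second after the job is handed in: the tab stands within 7 mm of its three-bar place and the feed slide is back within 3 mm of rest, after having been pushed to the three-bar stop (32 mm, 2.5 mm short allowed) (horizontal distance between selector_tab and three_bar_place below 0.007 m and value of joint feed below 0.003 m); the robot touches nothing.
It fails at once if the paddle is pushed in more than 10 mm while the selector is not at the three-bar mark (value of joint feed above 0.01 m and horizontal distance between selector_tab and three_bar_place above 0.01 m).
It fails at once if the slide is forced past the three-bar stop (value of joint feed above 0.036 m).
It fails at once if the tab or the paddle is pinched: the fingers press on two opposite faces of it at once (over 1.5 N each) ((contact force between the fingers and selector_c12 above 1.5 N and contact force between the fingers and selector_c13 above 1.5 N) or (contact force between the fingers and selector_c14 above 1.5 N and contact force between the fingers and selector_c15 above 1.5 N and contact force between the fingers and selector_c12 below 0.5 N and contact force between the fingers and selector_c13 below 0.5 N) or (contact force between the fingers and feed_c3 above 1.5 N and contact force between the fingers and feed_c4 above 1.5 N) or (contact force between the fingers and feed_c5 above 1.5 N and contact force between the fingers and feed_c6 above 1.5 N)).
It fails at once if the selector, the paddle or another part of the dispenser is forced by the fingers (over 35 N) (contact force between the fingers and dispenser above 35 N).
It fails at once if a loose thing was moved, lifted or carried (over 25 mm) (distance of any of spare_roll, carton, marker_blue from where it was at the start of the episode above 0.025 m).
It also fails if it takes over 51 s, if anything falls off the work surface, if the arm or the gripper's body presses on something with over 40 N, if the wrist force passes 120 N, or if a joint passes its speed limit or range.

## Robot

A 6-joint arm with a two-finger parallel gripper is mounted at the origin on a cart in front of the work surface, level with it; the furniture and walls round the work are solid. World frame = base frame: x ahead of the robot, y to its left, z up, the work surface at z = 0. Lengths are in mm, angles in rad, forces in N, time in s.
With the tool pointing down it reaches from about 300 to 775 mm from the base axis. Payload 14.6 kg.
Tool frame: the origin (TCP) lies between the finger pads; the fingertips stand 17 mm ahead of it and the grasp point (between the pads) lies 2 mm behind it; z points along the fingers, y is the direction in which the jaws open and shut (so a half turn about z gives the same grasp; the last joint's range is limited). The gripper opens to 94 mm and grips with 3 to 60 N. Pads are 16 mm wide; open, the fingers measure 119 mm over their backs; the gripper's body (75 mm by 177 mm) begins 78 mm behind the grasp point.
Start: joints at [1.218, 0.3, 1.521, -0, 1.321, -0.067], TCP at [155.056, 527.681, 222.446] pointing down, gripper open.
Joint ranges: [-3.03, 3.03], [-0.79, 2.21], [0.23, 2.52], [-1.04, 4.18], [0, 3.07], [-2.55, 2.55]. Speed limits (rad/s): [2.22, 2.22, 2.57, 3.14, 3.14, 3.14].

## Interface

Orientations are given as a unit quaternion [x, y, z, w].
In Python, from bench import status, viewer, ticket gives the robot as it stands. The module is installed in compiled form; this text tells all that it offers.
- The arm moves only by the tool jog_arm, never from a script. Its argument "increments" is a list of rows, each an object of numbers: "wx", "wy", "wz": the turn, a rotation vector about the world's x, y, z in degrees; "x", "y", "z": the shift along the world's x, y, z in mm; "jaw": the finger opening in mm, from 0 to 94. In form: [{"wx": .., "wy": .., "wz": .., "x": .., "y": .., "z": .., "jaw": ..}, ...]. A call has exactly 5 rows; each row is the pose to reach, as a shift and turn from the pose commanded when the call began; what a row does not reach only later rows make up. A row lasts 1/12 s, in which the tool goes at most 41.7 mm and 7.16 degrees, less where a joint would pass 70% of its speed; a pose out of reach is approached as far as the arm can. A call with a gripper value outside its range is refused whole. The fingers move at their own pace and stop on an object; "force" is the grip in N (left out, the last holds). Time passes only in rows, so rows that repeat a pose let the fingers close, or fill a call up. It gives the time, the measured TCP pose, the force and the opening at its end, in the units of the state.
- status.sense(): the state, without advancing time (a new reading comes with each control period).
- viewer.capture(name): name is "scene" or "top" or "wrist"; returns (picture, depth): 480x640x3 uint8, red, green, blue; 480x640 float32, mm along the optical axis (not along the pixel's ray), 0 where there is no reading.
- viewer.camera_params(name): a dict with "vertical_fov" (degrees; the focal length in pixels is half the picture's height over the tangent of half this angle, whatever the lens; pixels are square), "cx", "cy" (the principal point, pixels), "k1" (the pictures are not rectified: a ray, as slopes to the right and down, at radius r is drawn at 1 + k1 r^2 times it, then the intrinsics apply), "rvec" (rotation vector, rad) and "tvec" (3), from world to camera coordinates, as OpenCV has them; the wrist camera has in their place "T_tool_cam" (4x4, takes a point from camera to tool coordinates, whose origin is the TCP and whose axes are the flange's). Camera axes: x right, y down, z forward; pixel columns grow to the right and rows downward; lengths in mm; the calibration is good to about 2 mm. A picture is of the moment at which its call begins: read the wrist's pose just before it. camera_params takes no time and is no camera call.
- ticket.hand_in(): hands the job in, once; it reports no verdict.
Trained networks look in the newest picture that a camera, given by its name, has taken for a name from the list of things; names that differ only in an ending like _2 or _b are one class to them, and where a whole thing is asked for, a point or a joint stands for the part that bears it (a point fixed in the world has none). Each returns a list of dicts, best first, with "confidence" (0 to 1); they miss things now and then, are a little off and sometimes report something else, mostly with a low value. They report only what shows in the picture. A call takes as long as a camera call.
- viewer.recognise(query, camera): "point" ([column, row] in pixels, amid what is visible of it).
- viewer.spot_point(query, camera): "point" ([column, row] in pixels: a listed point, or the origin of a listed thing).
The state is a dict: "clock": time; "q": joint angles; "qd": joint speeds; "joint_efforts": joint torques, N m; "position": TCP position; "tcp_rot": TCP orientation; "wrist_force": force on the tool from outside, world axes, zero at the start; "torque": the same for the moment, N m; "width": finger opening in mm.
Only numpy, scipy, OpenCV 4.12 (cv2) and the standard library are available. Lean on these libraries where they do the work, as an engineer would, in place of code of your own. Each camera call takes 0.05 s, during which the arm holds its last target. There are 200 camera calls.

## Working session

There is one attempt and no reset: what is moved stays moved. The work goes in short steps, Python scripts to look and compute and a tool call to move; the robot and the scene stay as the last step left them, time stands still between calls to the robot, and variables do not carry over. Pictures are saved under pics/ and viewed, about 8 in all and at most 12, crops included, and the job is handed in when it is done.

Besides the shell and the picture viewer there is one more tool, called after "Emit:" by a JSON object that holds its "method" and its "body", one argument or row to a line. jog_arm: Moves the arm, as the interface text tells. Its arguments: {"type":"object","properties":{"increments":{"type":"array","items":{"type":"object","properties":{"wx":{"type":"number"},"wy":{"type":"number"},"wz":{"type":"number"},"x":{"type":"number"},"y":{"type":"number"},"z":{"type":"number"},"jaw":{"type":"number"}}}},"force":{"type":"number"}},"required":["increments"]}

```bash
mkdir -p pics; cat > h.py <<'E'
import numpy as np, cv2
from scipy.spatial.transform import Rotation as R
from bench import status, viewer, ticket
def cam(name):
    p=viewer.camera_params(name); f=240/np.tan(np.radians(p["vertical_fov"])/2)
    if name=="wrist":
        s=status.sense(); T=np.eye(4); T[:3,:3]=R.from_quat(s["tcp_rot"]).as_matrix(); T[:3,3]=s["position"]
        T=T@np.array(p["T_tool_cam"])
    else:
        M=np.eye(4); M[:3,:3]=cv2.Rodrigues(np.array(p["rvec"],float))[0]; M[:3,3]=np.ravel(p["tvec"]); T=np.linalg.inv(M)
    return T,f,p
def ray(c,px):
    T,f,p=c; d=np.array([(px[0]-p["cx"])/f,(px[1]-p["cy"])/f]); u=d.copy()
    for _ in range(20): u=d/(1+p["k1"]*(u@u))
    return T[:3,3],T[:3,:3]@np.r_[u,1]
def at_z(c,px,z):
    o,d=ray(c,px); return o+d*(z-o[2])/d[2]
def at_d(c,px,D):
    o,d=ray(c,px); return o+d*D[int(round(px[1])),int(round(px[0]))]
def proj(c,X):
    T,f,p=c; q=np.linalg.inv(T)@np.r_[X,1]; u=q[:2]/q[2]; u=u*(1+p["k1"]*(u@u)); return u*f+[p["cx"],p["cy"]]
E
python3 - <<'E'
from h import *
np.set_printoptions(precision=1,suppress=True)
print(status.sense())
for n in ["top","scene"]:
    c=cam(n); im,D=viewer.capture(n); cv2.imwrite(f"pics/{n}0.png",im[...,::-1]); np.save(f"{n}0.npy",D)
    print(n,c[0][:3,3],c[1])
    for q,z in [("dispenser",0),("selector_axis",72),("selector_tab",72),("three_bar_place",72),("feed_paddle",72),("spare_roll",0),("carton",0),("marker_blue",8)]:
        for r in viewer.spot_point(q,n)[:2]: print(q,np.array(r["point"]),round(r["confidence"],2),at_z(c,r["point"],z), at_d(c,r["point"],D))
E
```

```text
{'clock': 0.0, 'q': array([ 1.2,  0.3,  1.5,  0. ,  1.3, -0.1]), 'qd': array([ 0., -0.,  0., -0., -0., -0.]), 'joint_efforts': array([  0. , -53.2, -35.3,   0.1,   0. ,  -0. ]), 'position': array([155. , 527.4, 221.9]), 'tcp_rot': array([ 0.1,  1. , -0. , -0. ]), 'wrist_force': array([-0.1, -0.4,  0.4]), 'torque': array([ 0., -0., -0.]), 'width': 93.69343520233689}
top [ 434.3   84.5 1292.4] 514.8784868618482
dispenser [362.1 227. ] 0.94 [581.2 -23.2   0. ] [576.6 -19.8  40.3]
selector_tab [361.  253.2] 0.92 [510.4 -12.7  72. ] [509.7 -11.7  84.5]
feed_paddle [408.1 233.6] 0.69 [ 554.6 -126.6   72. ] [ 553.3 -124.3   85.4]
feed_paddle [456.8 204.2] 0.5 [ 623.  -247.4   72. ] [ 628.1 -256.4   38.8]
spare_roll [269.  254.4] 0.96 [517.3 213.1   0. ] [517.3 213.    0.3]
carton [458.2 204.4] 0.55 [ 633.5 -270.6    0. ] [ 626.9 -258.8   42.9]
marker_blue [174.9 296.2] 0.69 [417.5 449.6   8. ] [ 434.3   84.5 1292.4]
scene [ -11.7 -166.   735.2] 437.37011374072415
dispenser [377.4 277.3] 0.89 [585.8 -19.6   0. ] [556.6 -26.8  35.9]
selector_axis [349.9 267.4] 0.57 [526.7  24.4  72. ] [546.7  31.4  47.4]
selector_tab [368.  284.1] 0.67 [503.3 -23.7  72. ] [499.1 -24.9  77.5]
three_bar_place [330.6 259.8] 0.89 [527.9  67.4  72. ] [554.7  79.   39. ]
feed_paddle [430.4 284.4] 0.84 [ 556.3 -132.4   72. ] [ 544.1 -133.1   86.3]
feed_paddle [378.9 276.2] 0.73 [531.2 -35.6  72. ] [561.4 -28.3  35. ]
spare_roll [271.2 259.5] 0.89 [527.8 212.5   0. ] [491.4 187.   49.6]
carton [498.4 304.7] 0.96 [ 628.7 -271.6    0. ] [ 592.7 -265.7   41.3]
carton [366.7 284.5] 0.45 [557.   -6.2   0. ] [499.  -22.5  75. ]
marker_blue [155.5 256.8] 0.88 [412.6 445.6   8. ] [409.5 441.1  13.3]
```

```bash
python3 - <<'E'
import cv2,numpy as np
a=cv2.imread("pics/top0.png")[150:310,250:450]; b=cv2.imread("pics/scene0.png")[200:360,250:450]
cv2.imwrite("pics/c0.png",np.vstack([cv2.resize(a,(375,300),interpolation=2)]+[cv2.resize(b,(375,300),interpolation=2)]) if 0 else np.hstack([cv2.resize(a,(400,320),interpolation=2),cv2.resize(b,(400,320),interpolation=2)]))
E
```

```text
(no output)
```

View pics/c0.png

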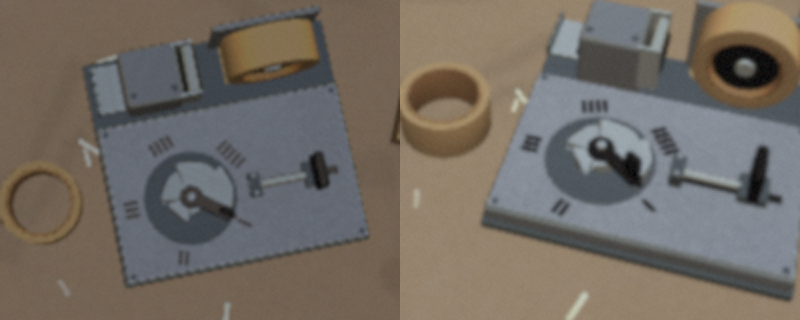

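```bash
cat >> h.py <<'E'
def cloud(c,D):
    T,f,p=c; v,u=np.mgrid[:480,:640]; d=np.stack([(u-p["cx"])/f,(v-p["cy"])/f],-1); w=d.copy()
    for _ in range(15): w=d/(1+p["k1"]*(w**2).sum(-1,keepdims=True))
    P=np.dstack([w,np.ones((480,640))])*D[...,None]
    return P@T[:3,:3].T+T[:3,3]
E
python3 - <<'E'
from h import *
np.set_printoptions(precision=1,suppress=True)
for n in ["top","scene"]:
    c=cam(n); D=np.load(n+"0.npy"); P=cloud(c,D)
    z=P[...,2]; print(n,"bench z",np.median(z[(abs(z)<12)&(D>0)]), "deck z",np.median(z[(z>28)&(z<45)&(D>0)]))
    m=((z>25)&(z<47)&(D>0)).astype(np.uint8); k,L,S,C=cv2.connectedComponentsWithStats(m)
    i=1+np.argmax(S[1:,4]); Q=P[L==i][:,:2].astype(np.float32); r=cv2.minAreaRect(Q); print(S[i],r); print(cv2.boxPoints(r))
    # pixels above deck near paddle and tab
    for nm,X in [("tab",(505,-17)),("pad",(553,-128))]:
        s=(np.hypot(P[...,0]-X[0],P[...,1]-X[1])<35)&(z>70)&(z<100); print(nm,s.sum(),P[s].mean(0),P[s].min(0),P[s].max(0))
E
```

```text
top bench z 0.891490344498834 deck z 37.25845045192
[ 298  191  137  101 8653] ((544.0484619140625, -28.507659912109375), (197.08714294433594, 305.3441162109375), 9.855271339416504)
[[ 420.8  105. ]
 [ 473.1 -195.8]
 [ 667.3 -162.1]
 [ 615.   138.8]]
tab 33 [504.9 -15.3  84.1] [498.4 -23.3  71.1] [510.3  -7.5  91. ]
pad 112 [ 551.6 -127.4   86.4] [ 530.9 -136.8   71.9] [ 573.4 -119.9   95.3]
scene bench z 0.08886646712278434 deck z 36.301886853485485
[  292   233   163   110 10442] ((548.4811401367188, -29.0560302734375), (211.36997985839844, 304.0636901855469), 10.005812644958496)
[[ 418.   102.3]
 [ 470.8 -197.1]
 [ 679.  -160.4]
 [ 626.1  139. ]]
tab 65 [502.6 -19.5  80.8] [497.  -27.3  70.2] [509.1 -10.2  88. ]
pad 150 [ 545.3 -130.8   84.1] [ 527.4 -139.    70. ] [ 572.5 -121.6   89.9]
```

Emit:
{"method": "jog_arm", "body": {
  "increments": [
    {"x": 21, "y": -33, "z": 6, "jaw": 0},
    {"x": 42, "y": -66, "z": 12, "jaw": 0},
    {"x": 63, "y": -99, "z": 18, "jaw": 0},
    {"x": 84, "y": -132, "z": 24, "jaw": 0},
    {"x": 105, "y": -165, "z": 30, "jaw": 0}
  ]
}}

```text
invalid input at $.increments[0]: expected keys wx, wy, wz, x, y, z, jaw
```

Emit:
{"method": "jog_arm", "body": {
  "increments": [
    {"x": 21, "y": -33, "jaw": 0},
    {"x": 42, "y": -66, "jaw": 0},
    {"x": 63, "y": -99, "jaw": 0},
    {"x": 84, "y": -132, "jaw": 0},
    {"x": 105, "y": -165, "jaw": 0}
  ]
}}

```text
invalid input at $.increments[0]: expected keys wx, wy, wz, x, y, z, jaw
```

Emit:
{"method": "jog_arm", "body": {
  "increments": [
    {"x": 21, "y": -33, "jaw": 0},
    {"x": 42, "y": -66, "jaw": 0},
    {"x": 63, "y": -99, "jaw": 0},
    {"x": 84, "y": -132, "jaw": 0},
    {"x": 105, "y": -165, "jaw": 0}
  ]
}}

```text
invalid input at $.increments[0]: expected keys wx, wy, wz, x, y, z, jaw
```

```bash
python3 - <<'E'
from h import *
np.set_printoptions(precision=2,suppress=True)
s=status.sense(); print(s["clock"],s["q"],s["position"],s["width"]); print(R.from_quat(s["tcp_rot"]).as_matrix())
c=cam("wrist"); im,D=viewer.capture("wrist"); cv2.imwrite("pics/w0.png",im[...,::-1]); np.save("w0.npy",D); print(c[0])
for q,z in [("selector_axis",72),("selector_tab",72),("three_bar_place",72),("feed_paddle",72)]:
    for r in viewer.spot_point(q,"wrist")[:2]: print(q,np.array(r["point"]),round(r["confidence"],2),at_z(c,r["point"],z), at_d(c,r["point"],D))
for n,X in [("axis",(526,25.2,61)),("3",(518.2,70,72)),("pad",(552.3,-125.7,88)),("tab",(505,-17,86))]: print(n,proj(c,X))
E
```

```text
0.9 [ 1.22  0.3   1.52 -0.    1.32 -0.07] [155.07 527.69 222.49] 93.99805723987448
[[-0.96  0.28  0.  ]
 [ 0.28  0.96  0.  ]
 [-0.    0.   -1.  ]]
[[  0.28   0.92   0.28  74.43]
 [  0.96  -0.27  -0.08 551.57]
 [  0.     0.29  -0.96 384.72]
 [  0.     0.     0.     1.  ]]
axis [ 55.11 566.38]
3 [ 73.19 569.08]
pad [-13.62 588.7 ]
tab [ 16.33 572.72]
```

View pics/w0.png

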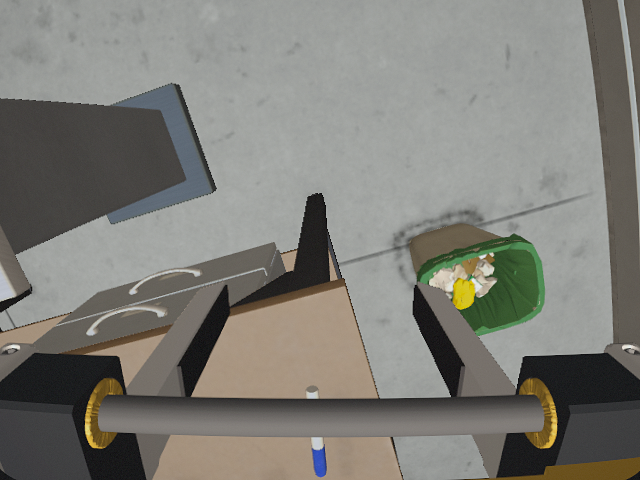

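Emit:
{"method": "jog_arm", "body": {
  "increments": [
    {"x": 23, "y": -28, "z": 6, "wx": 0, "wy": 0, "wz": 0, "jaw": 0},
    {"x": 46, "y": -57, "z": 12, "wx": 0, "wy": 0, "wz": 0, "jaw": 0},
    {"x": 70, "y": -85, "z": 18, "wx": 0, "wy": 0, "wz": 0, "jaw": 0},
    {"x": 93, "y": -114, "z": 24, "wx": 0, "wy": 0, "wz": 0, "jaw": 0},
    {"x": 116, "y": -142, "z": 28, "wx": 0, "wy": 0, "wz": 0, "jaw": 0}
  ]
}}

```text
clock: 1.57
position: [271.8, 384.2, 251.1]
tcp_rot: [0.142, 0.99, 0.0, 0.0]
wrist_force: [0.7, -0.5, 0.2]
width: 64.1
```

Emit:
{"method": "jog_arm", "body": {
  "increments": [
    {"x": 23, "y": -28, "z": 0, "wx": 0, "wy": 0, "wz": 0, "jaw": 0},
    {"x": 46, "y": -57, "z": 0, "wx": 0, "wy": 0, "wz": 0, "jaw": 0},
    {"x": 70, "y": -85, "z": 0, "wx": 0, "wy": 0, "wz": 0, "jaw": 0},
    {"x": 93, "y": -114, "z": 0, "wx": 0, "wy": 0, "wz": 0, "jaw": 0},
    {"x": 116, "y": -142, "z": 0, "wx": 0, "wy": 0, "wz": 0, "jaw": 0}
  ]
}}

```text
clock: 1.98
position: [387.9, 242.0, 250.7]
tcp_rot: [0.142, 0.99, 0.0, 0.0]
wrist_force: [0.1, 1.2, -0.4]
width: 30.5
```

Emit:
{"method": "jog_arm", "body": {
  "increments": [
    {"x": 23, "y": -28, "z": 0, "wx": 0, "wy": 0, "wz": 0, "jaw": 0},
    {"x": 46, "y": -57, "z": 0, "wx": 0, "wy": 0, "wz": 0, "jaw": 0},
    {"x": 70, "y": -85, "z": 0, "wx": 0, "wy": 0, "wz": 0, "jaw": 0},
    {"x": 93, "y": -114, "z": 0, "wx": 0, "wy": 0, "wz": 0, "jaw": 0},
    {"x": 116, "y": -142, "z": 0, "wx": 0, "wy": 0, "wz": 0, "jaw": 0}
  ]
}}

```text
clock: 2.4
position: [504.0, 99.9, 250.6]
tcp_rot: [0.143, 0.99, 0.0, 0.0]
wrist_force: [0.1, 1.0, 0.5]
width: 0.7
```

Emit:
{"method": "jog_arm", "body": {
  "increments": [
    {"x": 23, "y": -28, "z": 0, "wx": 0, "wy": 0, "wz": 0, "jaw": 0},
    {"x": 46, "y": -57, "z": 0, "wx": 0, "wy": 0, "wz": 0, "jaw": 0},
    {"x": 70, "y": -85, "z": 0, "wx": 0, "wy": 0, "wz": 0, "jaw": 0},
    {"x": 93, "y": -114, "z": 0, "wx": 0, "wy": 0, "wz": 0, "jaw": 0},
    {"x": 116, "y": -142, "z": 0, "wx": 0, "wy": 0, "wz": 0, "jaw": 0}
  ]
}}

```text
clock: 2.82
position: [619.9, -42.1, 250.3]
tcp_rot: [0.142, 0.99, -0.0, 0.0]
wrist_force: [1.0, 1.1, 1.3]
width: 0.3
```

```bash
cat > look.py <<'E'
from h import *
import sys
np.set_printoptions(precision=2,suppress=True)
s=status.sense(); print(s["clock"],s["q"],s["position"],s["width"]); print(R.from_quat(s["tcp_rot"]).as_matrix())
c=cam("wrist"); im,D=viewer.capture("wrist"); cv2.imwrite(f"pics/{sys.argv[1]}.png",im[...,::-1]); np.save(f"{sys.argv[1]}.npy",D); np.savez("c.npz",T=c[0])
for q,z in [("selector_axis",72),("selector_tab",72),("three_bar_place",72),("feed_paddle",72)]:
    for r in viewer.spot_point(q,"wrist")[:1]: print(q,np.array(r["point"]),round(r["confidence"],2),at_z(c,r["point"],z), at_d(c,r["point"],D))
for n,X in [("axis",(526,25.2,61)),("3",(518.2,70,72)),("pad",(552.3,-125.7,88)),("tab",(505,-17,86))]: print(n,proj(c,X))
E
python3 look.py w1
```

```text
2.8167 [-0.13  0.44  1.26 -0.    1.44 -1.41] [619.93 -42.08 250.35] 0.33100308781231436
[[-0.96  0.28  0.  ]
 [ 0.28  0.96 -0.  ]
 [-0.   -0.   -1.  ]]
selector_axis [359.4  97.5] 0.77 [526.92  19.82  72.  ] [526.5   21.1   60.59]
selector_tab [309.4  86.7] 0.66 [506.92 -17.87  72.  ] [508.13 -17.89  84.7 ]
three_bar_place [411.4  72.2] 0.84 [519.16  66.72  72.  ] [517.16  75.14  38.23]
feed_paddle [202.5 178. ] 0.9 [ 552.68 -130.68   72.  ] [ 552.14 -126.19   85.6 ]
axis [363.87  95.52]
3 [414.94  69.94]
pad [202.27 178.39]
tab [309.29  82.28]
```

View pics/w1.png

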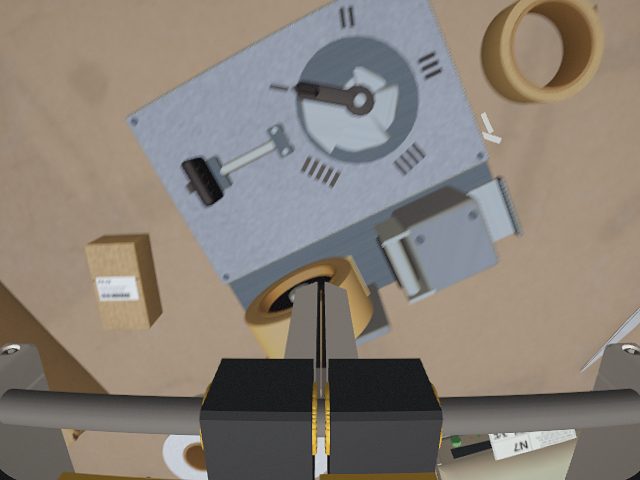

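```bash
cat > plan.py <<'E'
import numpy as np
C=np.array([526.5,23.5]); 
def pose(th,d,r=46):
    a=np.radians(th); return C+r*np.array([np.cos(a),np.sin(a)])-d*np.array([np.sin(a),-np.cos(a)])
def rows(seq,start,yaw0):  # seq of (theta,d,z)
    for i in range(0,len(seq),5):
        for th,d in seq[i:i+5]:
            p=pose(th,d); print("th",th,"x %.0f y %.0f wz %.0f"%(*(p-start),(th-90+360)-yaw0))
        th,d=seq[i+4]; p=pose(th,d); start=start+np.round(p-start); yaw0=yaw0+round(th+270-yaw0); print("-> cmd",start,yaw0)
if __name__=="__main__":
    s=pose(-116,30); print(s)
    rows([(-116,30)]*5,np.array([619.9,-42.1]),163.9)
    s=np.round(s-[619.9,-42.1])+[619.9,-42.1]
    ths=[(-116,16)]+[(-116-4*k,12.5) for k in range(1,15)]
    rows(ths,s,153.9)
E
python3 plan.py
```

```text
[533.29874864 -30.99566053]
th -116 x -87 y 11 wz -10
th -116 x -87 y 11 wz -10
th -116 x -87 y 11 wz -10
th -116 x -87 y 11 wz -10
th -116 x -87 y 11 wz -10
-> cmd [532.9 -31.1] 153.9
th -116 x -12 y 6 wz 0
th -120 x -19 y 9 wz -4
th -124 x -22 y 9 wz -8
th -128 x -25 y 11 wz -12
th -132 x -28 y 12 wz -16
-> cmd [504.9 -19.1] 137.9
th -136 x -3 y 2 wz -4
th -140 x -6 y 3 wz -8
th -144 x -8 y 5 wz -12
th -148 x -11 y 8 wz -16
th -152 x -13 y 10 wz -20
-> cmd [491.9  -9.1] 117.9
th -156 x -2 y 2 wz -4
th -160 x -4 y 5 wz -8
th -164 x -6 y 8 wz -12
th -168 x -8 y 11 wz -16
th -172 x -9 y 14 wz -20
-> cmd [482.9   4.9] 97.9
```

Emit:
{"method": "jog_arm", "body": {
  "increments": [
    {"x": -30, "y": 4, "z": 0, "wx": 0, "wy": 0, "wz": -5, "jaw": 0},
    {"x": -60, "y": 8, "z": 0, "wx": 0, "wy": 0, "wz": -10, "jaw": 0},
    {"x": -86, "y": 11, "z": -20, "wx": 0, "wy": 0, "wz": -10, "jaw": 0},
    {"x": -86, "y": 11, "z": -60, "wx": 0, "wy": 0, "wz": -10, "jaw": 0},
    {"x": -86, "y": 11, "z": -90, "wx": 0, "wy": 0, "wz": -10, "jaw": 0}
  ]
}}

```text
clock: 3.48
position: [531.6, -28.0, 160.2]
tcp_rot: [0.227, 0.974, 0.0, 0.001]
wrist_force: [0.5, 0.0, -0.2]
width: 0.4
```

Emit:
{"method": "jog_arm", "body": {
  "increments": [
    {"x": 0, "y": 0, "z": -25, "wx": 0, "wy": 0, "wz": 0, "jaw": 0},
    {"x": 0, "y": 0, "z": -50, "wx": 0, "wy": 0, "wz": 0, "jaw": 0},
    {"x": 0, "y": 0, "z": -70, "wx": 0, "wy": 0, "wz": 0, "jaw": 0},
    {"x": 0, "y": 0, "z": -78, "wx": 0, "wy": 0, "wz": 0, "jaw": 0},
    {"x": 0, "y": 0, "z": -78, "wx": 0, "wy": 0, "wz": 0, "jaw": 0}
  ]
}}

```text
clock: 3.9
position: [532.1, -28.4, 81.5]
tcp_rot: [0.228, 0.974, -0.0, -0.001]
wrist_force: [0.2, -0.2, -0.4]
width: 0.2
```

```bash
python3 look.py w2
```

```text
3.9 [-0.12  0.42  1.71  0.    1.01 -1.23] [532.06 -28.43  81.45] 0.22151044473551093
[[-0.9   0.44 -0.  ]
 [ 0.44  0.9   0.  ]
 [ 0.   -0.   -1.  ]]
selector_axis [413.  251.1] 0.59 [527.07  23.15  72.  ] [533.08  24.36  57.24]
selector_tab [315.1 251.3] 0.82 [506.71 -18.15  72.  ] [503.54 -16.41  82.99]
three_bar_place [492.3 195.8] 0.76 [518.81  66.26  72.  ] [531.02  77.57  37.99]
feed_paddle [167.1 408. ] 0.84 [ 552.11 -132.45   72.  ] [457.13   9.09 243.88]
axis [410.91 240.61]
3 [499.37 191.08]
pad [166.81 425.06]
tab [315.3  256.92]
```

View pics/w2.png

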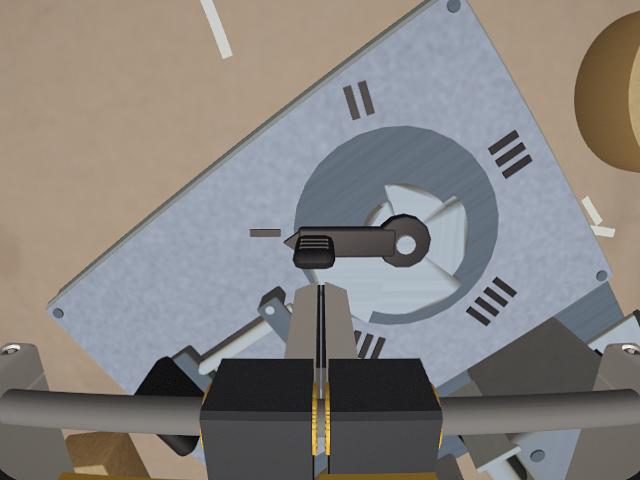

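```bash
python3 - <<'E'
from plan import *
rows([(-116,20),(-116,14)]+[(-116-4*k,12.5) for k in range(1,4)]+[(-128-4*k,12.5) for k in range(1,11)],np.array([532.1,-28.4]),153.7)
E
```

```text
th -116 x -8 y 2 wz 0
th -116 x -13 y 4 wz 0
th -120 x -18 y 6 wz -4
th -124 x -21 y 7 wz -8
th -128 x -24 y 8 wz -12
-> cmd [508.1 -20.4] 141.7
th -132 x -3 y 1 wz -4
th -136 x -6 y 3 wz -8
th -140 x -9 y 5 wz -12
th -144 x -11 y 7 wz -16
th -148 x -14 y 9 wz -20
-> cmd [494.1 -11.4] 121.69999999999999
th -152 x -2 y 2 wz -4
th -156 x -5 y 5 wz -8
th -160 x -7 y 7 wz -12
th -164 x -8 y 10 wz -16
th -168 x -10 y 13 wz -20
-> cmd [484.1   1.6] 101.69999999999999
```

Emit:
{"method": "jog_arm", "body": {
  "increments": [
    {"x": -7, "y": 2, "z": 0, "wx": 0, "wy": 0, "wz": 0, "jaw": 0},
    {"x": -12, "y": 4, "z": 0, "wx": 0, "wy": 0, "wz": 0, "jaw": 0},
    {"x": -13, "y": 4, "z": 0, "wx": 0, "wy": 0, "wz": 0, "jaw": 0},
    {"x": -14, "y": 4, "z": 0, "wx": 0, "wy": 0, "wz": 0, "jaw": 0},
    {"x": -14, "y": 4, "z": 0, "wx": 0, "wy": 0, "wz": 0, "jaw": 0}
  ]
}}

```text
clock: 4.57
position: [519.0, -25.3, 82.7]
tcp_rot: [0.228, 0.974, 0.0, 0.0]
wrist_force: [0.1, -0.4, -0.5]
width: 0.2
```

```bash
python3 - <<'E'
from plan import *
rows([(-116-4*k,12.5) for k in range(1,16)],np.array([519,-25.3]),153.7)
E
```

```text
th -120 x -5 y 3 wz -4
th -124 x -8 y 4 wz -8
th -128 x -11 y 5 wz -12
th -132 x -14 y 6 wz -16
th -136 x -17 y 8 wz -20
-> cmd [502.  -17.3] 133.7
th -140 x -3 y 2 wz -4
th -144 x -5 y 4 wz -8
th -148 x -8 y 6 wz -12
th -152 x -10 y 8 wz -16
th -156 x -12 y 11 wz -20
-> cmd [490.   -6.3] 113.69999999999999
th -160 x -2 y 2 wz -4
th -164 x -4 y 5 wz -8
th -168 x -6 y 8 wz -12
th -172 x -7 y 11 wz -16
th -176 x -9 y 14 wz -20
-> cmd [481.    7.7] 93.69999999999999
```

Emit:
{"method": "jog_arm", "body": {
  "increments": [
    {"x": -5, "y": 3, "z": 0, "wx": 0, "wy": 0, "wz": -4, "jaw": 0},
    {"x": -8, "y": 4, "z": 0, "wx": 0, "wy": 0, "wz": -8, "jaw": 0},
    {"x": -11, "y": 5, "z": 0, "wx": 0, "wy": 0, "wz": -12, "jaw": 0},
    {"x": -14, "y": 6, "z": 0, "wx": 0, "wy": 0, "wz": -16, "jaw": 0},
    {"x": -17, "y": 8, "z": 0, "wx": 0, "wy": 0, "wz": -20, "jaw": 0}
  ]
}}

```text
clock: 4.98
position: [502.5, -17.8, 82.7]
tcp_rot: [0.395, 0.918, -0.0, 0.001]
wrist_force: [0.5, -4.9, 1.3]
width: 0.4
```

Emit:
{"method": "jog_arm", "body": {
  "increments": [
    {"x": -3, "y": 2, "z": 0, "wx": 0, "wy": 0, "wz": -4, "jaw": 0},
    {"x": -5, "y": 4, "z": 0, "wx": 0, "wy": 0, "wz": -8, "jaw": 0},
    {"x": -8, "y": 6, "z": 0, "wx": 0, "wy": 0, "wz": -12, "jaw": 0},
    {"x": -10, "y": 8, "z": 0, "wx": 0, "wy": 0, "wz": -16, "jaw": 0},
    {"x": -12, "y": 11, "z": 0, "wx": 0, "wy": 0, "wz": -20, "jaw": 0}
  ]
}}

```text
clock: 5.4
position: [490.1, -6.4, 82.5]
tcp_rot: [0.549, 0.836, 0.0, 0.0]
wrist_force: [0.0, -0.5, -0.0]
width: 0.4
```

```bash
python3 look.py w3
```

```text
5.4 [-0.09  0.34  1.83 -0.    0.97 -0.5 ] [490.12  -6.43  82.52] 0.3582654348261253
[[-0.4   0.92  0.  ]
 [ 0.92  0.4  -0.  ]
 [-0.    0.   -1.  ]]
selector_axis [410.8 282.4] 0.68 [526.59  21.93  72.  ] [532.74  17.56  56.71]
selector_tab [320.2 275.1] 0.88 [484.66   8.06  72.  ] [483.04  11.78  82.17]
three_bar_place [439.9 189.6] 0.91 [518.02  67.61  72.  ] [530.51  66.84  36.59]
axis [407.91 268.13]
3 [442.69 184.96]
pad [335.7  523.71]
tab [338.72 347.39]
```

View pics/w3.png

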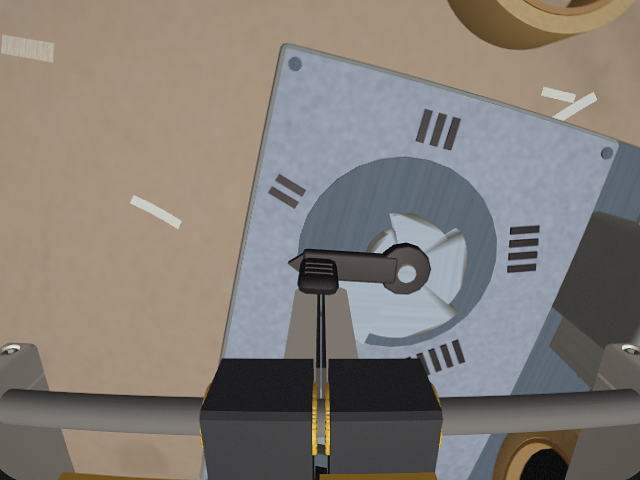

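Emit:
{"method": "jog_arm", "body": {
  "increments": [
    {"x": -2, "y": 2, "z": 0, "wx": 0, "wy": 0, "wz": -4, "jaw": 0},
    {"x": -4, "y": 5, "z": 0, "wx": 0, "wy": 0, "wz": -8, "jaw": 0},
    {"x": -6, "y": 8, "z": 0, "wx": 0, "wy": 0, "wz": -12, "jaw": 0},
    {"x": -7, "y": 11, "z": 0, "wx": 0, "wy": 0, "wz": -16, "jaw": 0},
    {"x": -9, "y": 14, "z": 0, "wx": 0, "wy": 0, "wz": -20, "jaw": 0}
  ]
}}

```text
clock: 6.07
position: [481.2, 7.6, 82.5]
tcp_rot: [0.685, 0.729, 0.0, 0.0]
wrist_force: [-0.4, 0.0, 0.6]
width: 0.3
```

```bash
python3 look.py w4|tail -8; python3 - <<'E'
from plan import *
rows([(-176-4*k,12.5) for k in range(1,11)]+[(-216-3*k,12.5) for k in range(1,11)],np.array([481,7.6]),93.7)
E
```

```text
[-0.    0.   -1.  ]]
selector_axis [414.3 282.4] 0.73 [526.84  22.39  72.  ] [531.23  16.27  56.88]
selector_tab [322.4 265.1] 0.76 [481.74  28.67  72.  ] [481.46  32.15  81.45]
three_bar_place [412.6 188.3] 0.87 [520.06  67.88  72.  ] [528.84  62.93  37.01]
axis [408.43 268.84]
3 [409.11 183.34]
pad [425.61 525.93]
tab [364.86 366.8 ]
th -180 x -0 y 3 wz -4
th -184 x -1 y 7 wz -8
th -188 x -2 y 10 wz -12
th -192 x -2 y 13 wz -16
th -196 x -2 y 17 wz -20
-> cmd [479.   24.6] 73.7
th -200 x -0 y 3 wz -4
th -204 x 0 y 6 wz -8
th -208 x 1 y 9 wz -12
th -212 x 2 y 13 wz -16
th -216 x 3 y 16 wz -20
-> cmd [482.   40.6] 53.7
th -219 x 1 y 2 wz -3
th -222 x 2 y 4 wz -6
th -225 x 3 y 7 wz -9
th -228 x 4 y 9 wz -12
th -231 x 6 y 11 wz -15
-> cmd [488.   51.6] 38.7
th -234 x 1 y 2 wz -3
th -237 x 3 y 4 wz -6
th -240 x 5 y 5 wz -9
th -243 x 6 y 7 wz -12
th -246 x 8 y 9 wz -15
-> cmd [496.   60.6] 23.700000000000003
```

Emit:
{"method": "jog_arm", "body": {
  "increments": [
    {"x": 0, "y": 3, "z": 0, "wx": 0, "wy": 0, "wz": -4, "jaw": 0},
    {"x": -1, "y": 7, "z": 0, "wx": 0, "wy": 0, "wz": -8, "jaw": 0},
    {"x": -2, "y": 10, "z": 0, "wx": 0, "wy": 0, "wz": -12, "jaw": 0},
    {"x": -2, "y": 13, "z": 0, "wx": 0, "wy": 0, "wz": -16, "jaw": 0},
    {"x": -2, "y": 17, "z": 0, "wx": 0, "wy": 0, "wz": -20, "jaw": 0}
  ]
}}

```text
clock: 6.73
position: [479.4, 23.9, 82.5]
tcp_rot: [0.801, 0.599, -0.0, 0.001]
wrist_force: [2.5, -5.2, -0.9]
width: 0.5
```

Emit:
{"method": "jog_arm", "body": {
  "increments": [
    {"x": 0, "y": 3, "z": 0, "wx": 0, "wy": 0, "wz": -4, "jaw": 0},
    {"x": 0, "y": 6, "z": 0, "wx": 0, "wy": 0, "wz": -8, "jaw": 0},
    {"x": 1, "y": 9, "z": 0, "wx": 0, "wy": 0, "wz": -12, "jaw": 0},
    {"x": 2, "y": 13, "z": 0, "wx": 0, "wy": 0, "wz": -16, "jaw": 0},
    {"x": 3, "y": 16, "z": 0, "wx": 0, "wy": 0, "wz": -20, "jaw": 0}
  ]
}}

```text
clock: 7.15
position: [482.3, 40.4, 82.5]
tcp_rot: [0.893, 0.451, -0.0, 0.0]
wrist_force: [-0.2, -2.0, 0.2]
width: 0.2
```

Emit:
{"method": "jog_arm", "body": {
  "increments": [
    {"x": 1, "y": 2, "z": 0, "wx": 0, "wy": 0, "wz": -3, "jaw": 0},
    {"x": 2, "y": 4, "z": 0, "wx": 0, "wy": 0, "wz": -6, "jaw": 0},
    {"x": 3, "y": 7, "z": 0, "wx": 0, "wy": 0, "wz": -9, "jaw": 0},
    {"x": 4, "y": 9, "z": 0, "wx": 0, "wy": 0, "wz": -12, "jaw": 0},
    {"x": 6, "y": 11, "z": 0, "wx": 0, "wy": 0, "wz": -15, "jaw": 0}
  ]
}}

```text
clock: 7.57
position: [488.1, 51.6, 82.4]
tcp_rot: [0.944, 0.331, -0.0, -0.0]
wrist_force: [-0.5, -0.2, -0.8]
width: 0.5
```

```bash
python3 look.py w5|tail -8
```

```text
[-0.   -0.   -1.  ]]
selector_axis [420.1 285.1] 0.59 [527.46  20.47  72.  ] [524.99  12.95  56.57]
selector_tab [333.9 241.6] 0.72 [518.41  67.22  72.  ] [521.2   70.05  85.1 ]
three_bar_place [333.7 239.5] 0.92 [519.14  67.94  72.  ] [521.8   70.64  84.73]
axis [406.2  273.38]
3 [328.99 238.37]
pad [645.86 414.17]
tab [450.85 373.34]
```

Emit:
{"method": "jog_arm", "body": {
  "increments": [
    {"x": -9, "y": -8, "z": 0, "wx": 0, "wy": 0, "wz": 0, "jaw": 0},
    {"x": -9, "y": -8, "z": 30, "wx": 0, "wy": 0, "wz": 0, "jaw": 0},
    {"x": -9, "y": -8, "z": 65, "wx": 0, "wy": 0, "wz": 7, "jaw": 0},
    {"x": -4, "y": -30, "z": 88, "wx": 0, "wy": 0, "wz": 14, "jaw": 0},
    {"x": 2, "y": -60, "z": 88, "wx": 0, "wy": 0, "wz": 21, "jaw": 0}
  ]
}}

```text
clock: 8.23
position: [491.8, -8.0, 175.4]
tcp_rot: [0.865, 0.502, 0.003, 0.002]
wrist_force: [0.8, -0.5, -0.2]
width: 0.4
```

Emit:
{"method": "jog_arm", "body": {
  "increments": [
    {"x": 14, "y": -30, "z": 0, "wx": 0, "wy": 0, "wz": 7, "jaw": 0},
    {"x": 28, "y": -60, "z": 0, "wx": 0, "wy": 0, "wz": 14, "jaw": 0},
    {"x": 42, "y": -90, "z": 0, "wx": 0, "wy": 0, "wz": 21, "jaw": 0},
    {"x": 56, "y": -120, "z": 0, "wx": 0, "wy": 0, "wz": 28, "jaw": 0},
    {"x": 68, "y": -152, "z": 0, "wx": 0, "wy": 0, "wz": 35, "jaw": 0}
  ]
}}

```text
clock: 8.65
position: [558.5, -161.9, 170.4]
tcp_rot: [0.675, 0.738, 0.0, -0.0]
wrist_force: [0.1, 0.3, -0.6]
width: 0.4
```

Emit:
{"method": "jog_arm", "body": {
  "increments": [
    {"x": 0, "y": 0, "z": 0, "wx": 0, "wy": 0, "wz": 5, "jaw": 0},
    {"x": 0, "y": 0, "z": 0, "wx": 0, "wy": 0, "wz": 5, "jaw": 0},
    {"x": 0, "y": 0, "z": 0, "wx": 0, "wy": 0, "wz": 5, "jaw": 0},
    {"x": 0, "y": 0, "z": 0, "wx": 0, "wy": 0, "wz": 5, "jaw": 0},
    {"x": 0, "y": 0, "z": 0, "wx": 0, "wy": 0, "wz": 5, "jaw": 0}
  ]
}}

```text
clock: 9.07
position: [558.0, -159.5, 170.7]
tcp_rot: [0.646, 0.764, 0.0, 0.0]
wrist_force: [-0.2, 0.6, 0.8]
width: 0.3
```

```bash
python3 look.py w6
```

```text
9.0667 [-0.34  0.41  1.49  0.    1.24 -0.51] [ 557.97 -159.53  170.67] 0.34086908392586396
[[-0.17  0.99  0.  ]
 [ 0.99  0.17 -0.  ]
 [-0.    0.   -1.  ]]
selector_tab [379.3 346.8] 0.69 [ 617.19 -230.07   72.  ] [ 626.16 -249.11   39.78]
feed_paddle [318.7 209. ] 0.85 [ 552.9  -130.66   72.  ] [ 552.41 -127.5    87.03]
axis [317.55 -40.3 ]
3 [ 316.99 -126.65]
pad [318.98 206.58]
tab [269.8   12.81]
```

View pics/w6.png

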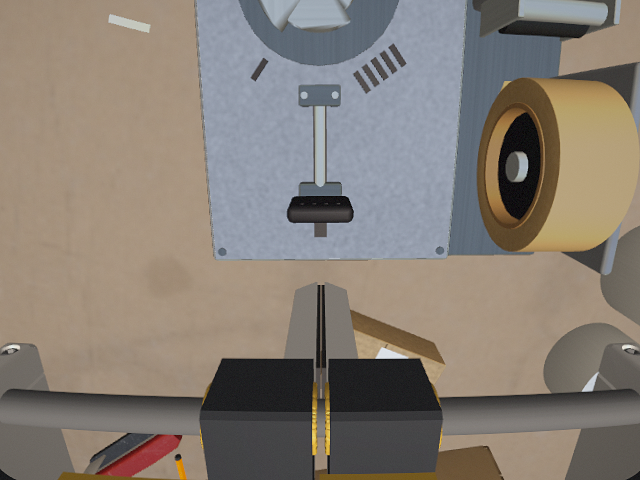

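Emit:
{"method": "jog_arm", "body": {
  "increments": [
    {"x": 0, "y": 0, "z": -30, "wx": 0, "wy": 0, "wz": 0, "jaw": 0},
    {"x": 0, "y": 0, "z": -60, "wx": 0, "wy": 0, "wz": 0, "jaw": 0},
    {"x": 0, "y": 0, "z": -80, "wx": 0, "wy": 0, "wz": 0, "jaw": 0},
    {"x": 0, "y": 0, "z": -87, "wx": 0, "wy": 0, "wz": 0, "jaw": 0},
    {"x": 0, "y": 0, "z": -87, "wx": 0, "wy": 0, "wz": 0, "jaw": 0}
  ]
}}

```text
clock: 9.73
position: [557.4, -160.0, 82.1]
tcp_rot: [0.645, 0.764, -0.0, -0.001]
wrist_force: [0.3, -0.0, 0.9]
width: 0.5
```

```bash
python3 look.py w7|tail -8; python3 - <<'E'
from h import *
np.set_printoptions(precision=1,suppress=True)
for n in ["top","scene"]:
    c=cam(n); im,D=viewer.capture(n); cv2.imwrite(f"pics/{n}1.png",im[...,::-1])
    for q in ["selector_tab","feed_paddle","three_bar_place"]:
        for r in viewer.spot_point(q,n)[:1]: print(n,q,np.array(r["point"]),round(r["confidence"],2),at_z(c,r["point"],72))
E
```

```text
[[-0.17  0.99 -0.  ]
 [ 0.99  0.17  0.  ]
 [ 0.   -0.   -1.  ]]
feed_paddle [317.8 250.3] 0.63 [ 552.31 -132.11   72.  ] [ 551.59 -127.08   87.63]
axis [ 318.27 -123.79]
3 [ 317.63 -239.75]
pad [319.97 247.79]
tab [242.07 -53.9 ]
top selector_tab [325.9 246.3] 0.85 [528.8  70.3  72. ]
top feed_paddle [410.6 233.6] 0.6 [ 554.4 -132.6   72. ]
top three_bar_place [327.  248.9] 0.56 [522.6  67.8  72. ]
scene selector_tab [330.8 265.8] 0.97 [513.6  60.2  72. ]
scene feed_paddle [429.9 285.5] 0.95 [ 553.2 -132.3   72. ]
scene three_bar_place [331.  263.7] 0.79 [518.8  62.2  72. ]
```

View pics/w7.png

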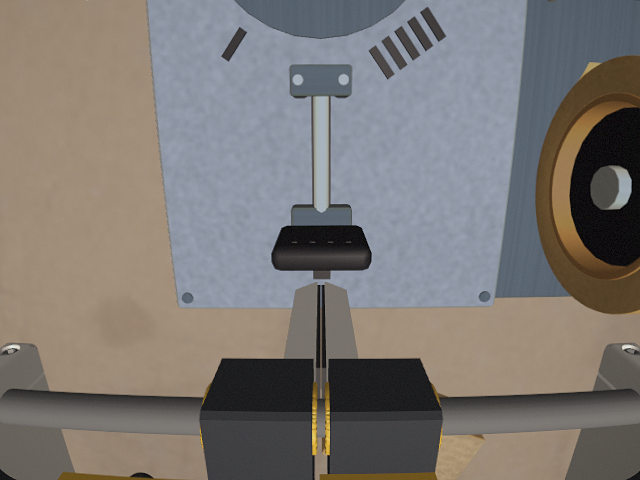

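```bash
python3 - <<'E'
import cv2,numpy as np
a=cv2.imread("pics/top1.png")[200:290,290:400]; b=cv2.imread("pics/scene1.png")[220:310,290:400]
cv2.imwrite("pics/c1.png",np.hstack([cv2.resize(a,(396,324),interpolation=2),cv2.resize(b,(396,324),interpolation=2)]))
E
```

```text
(no output)
```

View pics/c1.png

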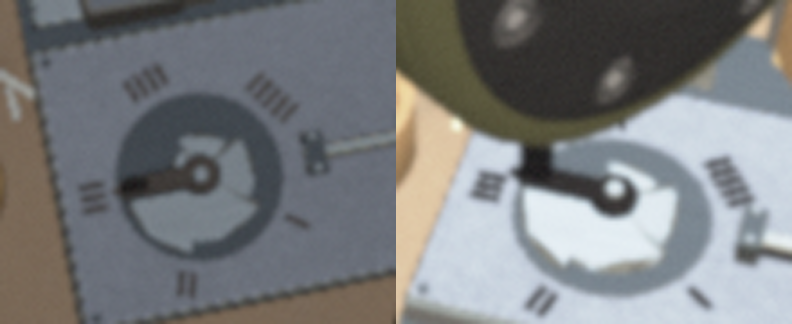

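Emit:
{"method": "jog_arm", "body": {
  "increments": [
    {"x": -1, "y": 5, "z": 0, "wx": 0, "wy": 0, "wz": 0, "jaw": 0},
    {"x": -2, "y": 10, "z": 0, "wx": 0, "wy": 0, "wz": 0, "jaw": 0},
    {"x": -2.5, "y": 14, "z": 0, "wx": 0, "wy": 0, "wz": 0, "jaw": 0},
    {"x": -2.5, "y": 14, "z": 0, "wx": 0, "wy": 0, "wz": 0, "jaw": 0},
    {"x": -2.5, "y": 14, "z": 0, "wx": 0, "wy": 0, "wz": 0, "jaw": 0}
  ]
}}

```text
clock: 10.8
position: [555.5, -146.2, 83.4]
tcp_rot: [0.645, 0.764, -0.0, 0.0]
wrist_force: [-1.1, -2.0, 0.3]
width: 0.5
```

Emit:
{"method": "jog_arm", "body": {
  "increments": [
    {"x": 0, "y": 1, "z": 0, "wx": 0, "wy": 0, "wz": 0, "jaw": 0},
    {"x": 0, "y": 2, "z": 0, "wx": 0, "wy": 0, "wz": 0, "jaw": 0},
    {"x": 0, "y": 2, "z": 0, "wx": 0, "wy": 0, "wz": 0, "jaw": 0},
    {"x": 0, "y": 2, "z": 0, "wx": 0, "wy": 0, "wz": 0, "jaw": 0},
    {"x": 0, "y": 2, "z": 0, "wx": 0, "wy": 0, "wz": 0, "jaw": 0}
  ]
}}

```text
clock: 11.22
position: [555.5, -144.4, 83.4]
tcp_rot: [0.645, 0.764, 0.0, -0.0]
wrist_force: [-1.8, -3.3, -0.6]
width: 0.6
```

Emit:
{"method": "jog_arm", "body": {
  "increments": [
    {"x": 0, "y": 1, "z": 0, "wx": 0, "wy": 0, "wz": 0, "jaw": 0},
    {"x": 0, "y": 2, "z": 0, "wx": 0, "wy": 0, "wz": 0, "jaw": 0},
    {"x": 0, "y": 2, "z": 0, "wx": 0, "wy": 0, "wz": 0, "jaw": 0},
    {"x": 0, "y": 2, "z": 0, "wx": 0, "wy": 0, "wz": 0, "jaw": 0},
    {"x": 0, "y": 2, "z": 0, "wx": 0, "wy": 0, "wz": 0, "jaw": 0}
  ]
}}

```text
clock: 11.63
position: [555.6, -142.3, 83.5]
tcp_rot: [0.645, 0.764, 0.0, 0.0]
wrist_force: [-2.0, -2.8, 0.4]
width: 0.6
```

Emit:
{"method": "jog_arm", "body": {
  "increments": [
    {"x": 0, "y": 1, "z": 0, "wx": 0, "wy": 0, "wz": 0, "jaw": 0},
    {"x": 0, "y": 2, "z": 0, "wx": 0, "wy": 0, "wz": 0, "jaw": 0},
    {"x": 0, "y": 2, "z": 0, "wx": 0, "wy": 0, "wz": 0, "jaw": 0},
    {"x": 0, "y": 2, "z": 0, "wx": 0, "wy": 0, "wz": 0, "jaw": 0},
    {"x": 0, "y": 2, "z": 0, "wx": 0, "wy": 0, "wz": 0, "jaw": 0}
  ]
}}

```text
clock: 12.05
position: [555.6, -140.3, 83.4]
tcp_rot: [0.645, 0.764, 0.0, -0.0]
wrist_force: [-2.0, -2.4, -0.8]
width: -0.0
```

Emit:
{"method": "jog_arm", "body": {
  "increments": [
    {"x": -1, "y": 4, "z": 0, "wx": 0, "wy": 0, "wz": 0, "jaw": 0},
    {"x": -2, "y": 8, "z": 0, "wx": 0, "wy": 0, "wz": 0, "jaw": 0},
    {"x": -3, "y": 12, "z": 0, "wx": 0, "wy": 0, "wz": 0, "jaw": 0},
    {"x": -4, "y": 16, "z": 0, "wx": 0, "wy": 0, "wz": 0, "jaw": 0},
    {"x": -4, "y": 18, "z": 0, "wx": 0, "wy": 0, "wz": 0, "jaw": 0}
  ]
}}

```text
clock: 12.47
position: [551.6, -121.7, 83.7]
tcp_rot: [0.645, 0.764, 0.0, 0.0]
wrist_force: [0.8, -4.9, 0.3]
width: -0.0
```

```bash
python3 look.py w8|grep feed; python3 -c "
from h import *
s=status.sense();print(s['position'],s['wrist_force'])"
```

```text
feed_paddle [318.5 272.7] 0.78 [ 548.77 -105.42   72.  ] [ 547.96 -100.35   85.11]
[ 551.63930888 -122.4062098    83.63029705] [ 1.28388662 -3.47645306  1.81086466]
```

Emit:
{"method": "jog_arm", "body": {
  "increments": [
    {"x": 0, "y": 1, "z": 0, "wx": 0, "wy": 0, "wz": 0, "jaw": 0},
    {"x": 0, "y": 2, "z": 0, "wx": 0, "wy": 0, "wz": 0, "jaw": 0},
    {"x": 0, "y": 2, "z": 0, "wx": 0, "wy": 0, "wz": 0, "jaw": 0},
    {"x": 0, "y": 2, "z": 0, "wx": 0, "wy": 0, "wz": 0, "jaw": 0},
    {"x": 0, "y": 2, "z": 0, "wx": 0, "wy": 0, "wz": 0, "jaw": 0}
  ]
}}

```text
clock: 13.13
position: [551.5, -120.3, 83.5]
tcp_rot: [0.645, 0.764, -0.0, -0.0]
wrist_force: [-0.5, -4.2, 2.9]
width: 0.3
```

Emit:
{"method": "jog_arm", "body": {
  "increments": [
    {"x": 0, "y": 0.5, "z": 0, "wx": 0, "wy": 0, "wz": 0, "jaw": 0},
    {"x": 0, "y": 1, "z": 0, "wx": 0, "wy": 0, "wz": 0, "jaw": 0},
    {"x": 0, "y": 1, "z": 0, "wx": 0, "wy": 0, "wz": 0, "jaw": 0},
    {"x": 0, "y": 1, "z": 0, "wx": 0, "wy": 0, "wz": 0, "jaw": 0},
    {"x": 0, "y": 1, "z": 0, "wx": 0, "wy": 0, "wz": 0, "jaw": 0}
  ]
}}

```text
clock: 13.55
position: [551.5, -119.3, 83.4]
tcp_rot: [0.645, 0.764, -0.0, -0.0]
wrist_force: [-1.6, -4.2, 2.4]
width: 0.5
```

Emit:
{"method": "jog_arm", "body": {
  "increments": [
    {"x": 0, "y": 0.5, "z": 0, "wx": 0, "wy": 0, "wz": 0, "jaw": 0},
    {"x": 0, "y": 1, "z": 0, "wx": 0, "wy": 0, "wz": 0, "jaw": 0},
    {"x": 0, "y": 1, "z": 0, "wx": 0, "wy": 0, "wz": 0, "jaw": 0},
    {"x": 0, "y": 1, "z": 0, "wx": 0, "wy": 0, "wz": 0, "jaw": 0},
    {"x": 0, "y": 1, "z": 0, "wx": 0, "wy": 0, "wz": 0, "jaw": 0}
  ]
}}

```text
clock: 13.97
position: [551.4, -118.3, 83.3]
tcp_rot: [0.645, 0.764, -0.0, -0.0]
wrist_force: [-2.1, -4.3, 0.9]
width: 0.3
```

```bash
python3 look.py w9|grep feed
```

```text
feed_paddle [317.2 275.5] 0.85 [ 548.22 -103.43   72.  ] [547.38 -97.75  86.35]
```

Emit:
{"method": "jog_arm", "body": {
  "increments": [
    {"x": 0, "y": 0.5, "z": 0, "wx": 0, "wy": 0, "wz": 0, "jaw": 0},
    {"x": 0, "y": 1, "z": 0, "wx": 0, "wy": 0, "wz": 0, "jaw": 0},
    {"x": 0, "y": 1, "z": 0, "wx": 0, "wy": 0, "wz": 0, "jaw": 0},
    {"x": 0, "y": 1, "z": 0, "wx": 0, "wy": 0, "wz": 0, "jaw": 0},
    {"x": 0, "y": 1, "z": 0, "wx": 0, "wy": 0, "wz": 0, "jaw": 0}
  ]
}}

```text
clock: 14.63
position: [551.4, -117.3, 83.3]
tcp_rot: [0.645, 0.764, -0.0, -0.0]
wrist_force: [-3.0, -5.4, 0.2]
width: 0.2
```

Emit:
{"method": "jog_arm", "body": {
  "increments": [
    {"x": 0, "y": 0.5, "z": 0, "wx": 0, "wy": 0, "wz": 0, "jaw": 0},
    {"x": 0, "y": 1, "z": 0, "wx": 0, "wy": 0, "wz": 0, "jaw": 0},
    {"x": 0, "y": 1, "z": 0, "wx": 0, "wy": 0, "wz": 0, "jaw": 0},
    {"x": 0, "y": 1, "z": 0, "wx": 0, "wy": 0, "wz": 0, "jaw": 0},
    {"x": 0, "y": 1, "z": 0, "wx": 0, "wy": 0, "wz": 0, "jaw": 0}
  ]
}}

```text
clock: 15.05
position: [551.4, -116.3, 83.3]
tcp_rot: [0.645, 0.764, -0.0, -0.0]
wrist_force: [-2.6, -4.7, 0.7]
width: 0.4
```

Emit:
{"method": "jog_arm", "body": {
  "increments": [
    {"x": -0.5, "y": 0.5, "z": 0, "wx": 0, "wy": 0, "wz": 0, "jaw": 0},
    {"x": -0.5, "y": 1, "z": 0, "wx": 0, "wy": 0, "wz": 0, "jaw": 0},
    {"x": -0.5, "y": 1, "z": 0, "wx": 0, "wy": 0, "wz": 0, "jaw": 0},
    {"x": -0.5, "y": 1, "z": 0, "wx": 0, "wy": 0, "wz": 0, "jaw": 0},
    {"x": -0.5, "y": 1, "z": 0, "wx": 0, "wy": 0, "wz": 0, "jaw": 0}
  ]
}}

```text
clock: 15.47
position: [551.1, -115.2, 83.4]
tcp_rot: [0.645, 0.764, 0.0, 0.0]
wrist_force: [1.6, -3.5, -2.9]
width: 0.7
```

```bash
python3 look.py w10|grep feed
```

```text
feed_paddle [314.3 276.3] 0.72 [ 546.64 -101.04   72.  ] [545.84 -94.85  87.49]
```

Emit:
{"method": "jog_arm", "body": {
  "increments": [
    {"x": 0, "y": 0.4, "z": 0, "wx": 0, "wy": 0, "wz": 0, "jaw": 0},
    {"x": 0, "y": 0.8, "z": 0, "wx": 0, "wy": 0, "wz": 0, "jaw": 0},
    {"x": 0, "y": 0.8, "z": 0, "wx": 0, "wy": 0, "wz": 0, "jaw": 0},
    {"x": 0, "y": 0.8, "z": 0, "wx": 0, "wy": 0, "wz": 0, "jaw": 0},
    {"x": 0, "y": 0.8, "z": 0, "wx": 0, "wy": 0, "wz": 0, "jaw": 0}
  ]
}}

```text
clock: 16.13
position: [551.0, -114.5, 83.4]
tcp_rot: [0.645, 0.764, -0.0, -0.0]
wrist_force: [0.1, -3.0, -2.2]
width: 0.5
```

Emit:
{"method": "jog_arm", "body": {
  "increments": [
    {"x": 0, "y": 0.3, "z": 0, "wx": 0, "wy": 0, "wz": 0, "jaw": 0},
    {"x": 0, "y": 0.6, "z": 0, "wx": 0, "wy": 0, "wz": 0, "jaw": 0},
    {"x": 0, "y": 0.6, "z": 0, "wx": 0, "wy": 0, "wz": 0, "jaw": 0},
    {"x": 0, "y": 0.6, "z": 0, "wx": 0, "wy": 0, "wz": 0, "jaw": 0},
    {"x": 0, "y": 0.6, "z": 0, "wx": 0, "wy": 0, "wz": 0, "jaw": 0}
  ]
}}

```text
clock: 16.55
position: [551.0, -114.3, 83.4]
tcp_rot: [0.645, 0.764, -0.0, 0.0]
wrist_force: [0.4, -6.8, -2.0]
width: 0.6
```

```bash
python3 look.py w11|grep feed; python3 - <<'E'
from h import *
# paddle top plane centroid along dispenser y via depth: before (w7) and now (w11)
s=status.sense();print(s['position'],s['wrist_force'])
c=cam("wrist"); D=np.load("w11.npy"); P=cloud(c,D); u=np.array([-.172,.985])
m=(P[...,2]>84)&(P[...,2]<92)&(abs(P[...,0]-547)<15)&(abs(P[...,1]+98)<14); print(m.sum(), np.percentile(P[m][:,:2]@u,[2,50,98]))
T7=np.eye(4); T7=c[0].copy(); T7[:3,3]+=np.array([557.4,-160.0,82.1])-s["position"]  # same orientation
P=cloud((T7,c[1],c[2]),np.load("w7.npy"))
m=(P[...,2]>84)&(P[...,2]<92)&(abs(P[...,0]-552.5)<15)&(abs(P[...,1]+128)<14); print(m.sum(), np.percentile(P[m][:,:2]@u,[2,50,98]))
E
```

```text
feed_paddle [317.1 276.5] 0.8 [547.82 -99.99  72.  ] [546.95 -94.12  86.68]
[ 551.00560736 -114.24539828   83.47544182] [ 0.69518859 -7.44896122 -2.85859722]
2082 [-199.46233182 -191.79376007 -186.04052186]
1792 [-229.29392985 -223.11708109 -218.52127634]
```

View pics/w11.png

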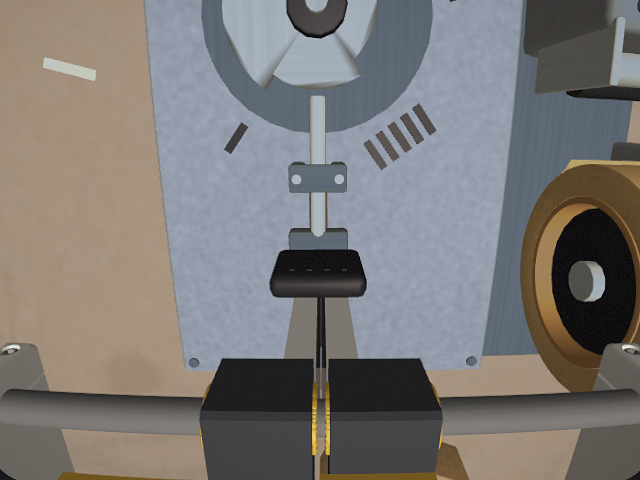

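Emit:
{"method": "jog_arm", "body": {
  "increments": [
    {"x": 0, "y": 0.3, "z": 0, "wx": 0, "wy": 0, "wz": 0, "jaw": 0},
    {"x": 0, "y": 0.6, "z": 0, "wx": 0, "wy": 0, "wz": 0, "jaw": 0},
    {"x": 0, "y": 0.6, "z": 0, "wx": 0, "wy": 0, "wz": 0, "jaw": 0},
    {"x": 0, "y": 0.6, "z": 0, "wx": 0, "wy": 0, "wz": 0, "jaw": 0},
    {"x": 0, "y": 0.6, "z": 0, "wx": 0, "wy": 0, "wz": 0, "jaw": 0}
  ]
}}

```text
clock: 17.22
position: [550.9, -114.0, 83.5]
tcp_rot: [0.645, 0.764, -0.0, 0.0]
wrist_force: [-1.6, -10.7, -2.6]
width: 0.4
```

Emit:
{"method": "jog_arm", "body": {
  "increments": [
    {"x": 1, "y": -8, "z": 0, "wx": 0, "wy": 0, "wz": 0, "jaw": 0},
    {"x": 3, "y": -18, "z": 0, "wx": 0, "wy": 0, "wz": 0, "jaw": 0},
    {"x": 5, "y": -28, "z": 0, "wx": 0, "wy": 0, "wz": 0, "jaw": 0},
    {"x": 7, "y": -38, "z": 0, "wx": 0, "wy": 0, "wz": 0, "jaw": 0},
    {"x": 9, "y": -50, "z": 0, "wx": 0, "wy": 0, "wz": 0, "jaw": 0}
  ]
}}

```text
clock: 17.63
position: [560.3, -164.2, 83.5]
tcp_rot: [0.645, 0.764, 0.0, -0.0]
wrist_force: [0.2, 0.3, -0.1]
width: 0.3
```

Emit:
{"method": "jog_arm", "body": {
  "increments": [
    {"x": 0, "y": 0, "z": 25, "wx": 0, "wy": 0, "wz": 0, "jaw": 0},
    {"x": 0, "y": 0, "z": 55, "wx": 0, "wy": 0, "wz": 0, "jaw": 0},
    {"x": 0, "y": 0, "z": 85, "wx": 0, "wy": 0, "wz": 0, "jaw": 0},
    {"x": 0, "y": 0, "z": 115, "wx": 0, "wy": 0, "wz": 0, "jaw": 0},
    {"x": 0, "y": 0, "z": 140, "wx": 0, "wy": 0, "wz": 0, "jaw": 0}
  ]
}}

```text
clock: 18.05
position: [560.3, -164.0, 225.9]
tcp_rot: [0.645, 0.764, 0.0, 0.001]
wrist_force: [0.2, 0.8, -0.1]
width: 0.6
```

```bash
python3 look.py w12|grep -E "feed|tab"; python3 - <<'E'
from h import *
np.set_printoptions(precision=1,suppress=True)
for n in ["top","scene"]:
    c=cam(n); im,D=viewer.capture(n); cv2.imwrite(f"pics/{n}2.png",im[...,::-1])
    for q,z in [("selector_tab",72),("feed_paddle",72),("spare_roll",0),("carton",0),("marker_blue",8)]:
        for r in viewer.spot_point(q,n)[:1]: print(n,q,np.array(r["point"]),round(r["confidence"],2),at_z(c,r["point"],z))
a=cv2.imread("pics/top2.png")[150:310,250:450]; b=cv2.imread("pics/w12.png")
cv2.imwrite("pics/c2.png",np.hstack([cv2.resize(a,(400,320),interpolation=2),cv2.resize(b,(400,320))]))
E
```

```text
feed_paddle [317.4 188.7] 0.71 [ 553.3  -130.08   72.  ] [ 552.99 -127.76   86.78]
tab [276.86  26.97]
top selector_tab [328.1 249.7] 0.34 [520.6  65.3  72. ]
top feed_paddle [407.8 234.2] 0.54 [ 553.2 -125.9   72. ]
top spare_roll [268.6 252.9] 0.69 [521.1 214.    0. ]
top marker_blue [179.5 296.3] 0.91 [417.1 437.9   8. ]
scene selector_tab [328.  265.5] 0.81 [511.8  65.6  72. ]
scene feed_paddle [431.7 285.5] 0.59 [ 554.8 -135.4   72. ]
scene carton [497.7 303.8] 0.76 [ 630.4 -269.9    0. ]
```

View pics/c2.png

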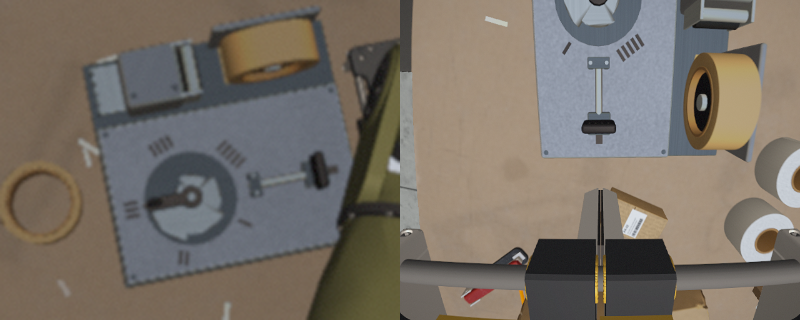

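The tab stands at three bars, the paddle is back at rest, and the arm is clear of everything.

```bash
python3 -c "
from bench import ticket; print(ticket.hand_in())"
```

```text
the job is handed in; nothing more can be done
None
```

I turned the selector clockwise from one bar through two bars to three bars with closed fingertips. I then pushed the feed paddle to its stop, let it spring back, lifted clear and handed the job in at about 18 s of the 51 s allowed. No verdict was reported.

**Selector:** The wrist camera put the tab within about 1 mm of the three-bar place. The overhead picture shows it at the three bars, both before the push and at the end.

**Paddle:** The stop showed as the wrist force rising from about 4 N to 10.7 N while the finger hardly moved. I estimate the travel at 31.5 to 33 mm. The force stayed well below the 35 N limit.

**Return:** The paddle sprang back as I retracted. Before and after the push, the wrist camera's depth reading placed it within about 1 mm (y −127.5 and −127.8 mm).

**Loose things:** The roll, carton and marker look unmoved. I have one end reading for each. The roll and carton were within 4 mm of the first reading. The marker came out 12 mm different, which I put down to network error since the arm stayed well away from it.

**Checks that disagreed:** The network's tab points from the overhead and scene cameras were off by up to about 12 mm. Its paddle points from those two cameras scattered by about 10 mm at the end. I trusted the pictures and the wrist-camera measurements instead.

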